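# Put the small-parts drawer back into its cabinet

## Robot

A 6-joint arm with a two-finger parallel gripper is mounted at the origin on the work surface. World frame = base frame: x ahead of the robot, y to its left, z up, the work surface at z = 0. Lengths are in m, angles in rad, forces in N, time in s.
With the tool pointing down it reaches from about 0.3 to 0.825 m from the base axis. Payload 5.4 kg.
Tool frame: the origin (TCP) lies at the very end of the fingers, on their centre line; the grasp point (between the pads) lies 19 mm behind it (bot.grip_point_offset is the distance from the TCP to the grasp point, in m); z points along the fingers, y is the line along which they close (so a half turn about z gives the same grasp; the last joint's range is limited). The gripper opens to 92 mm and grips with 3 to 60 N. Pads are 20 mm wide; open, the fingers measure 128 mm over their backs; the gripper's body (75 mm by 189 mm) begins 69 mm behind the grasp point.
Start: joints at [1.074, 0.158, 1.597, -0, 1.386, -0.21], TCP at [0.163, 0.551, 0.215] pointing down, gripper open.
Joint ranges: [-2.91, 2.91], [-0.94, 2.29], [0.18, 2.7], [-1.29, 4.43], [0.17, 2.64], [-3, 3]. Speed limits (rad/s): [2.57, 2.57, 3.14, 3.14, 3.14, 3.14].

## Interface

Orientations are given as a unit quaternion [w, x, y, z].
In Python, from station import bot, imaging gives the robot as it stands.
- The arm moves only by the shell command python3 -m jog 'ROWS' [FORCE]. ROWS is JSON, a list of rows, each a list of 3 entries, a list of its own where there are three numbers: the finger opening in mm, from 0 to 91.9, then the shift along the tool's x, y, z in mm, then the turn, a rotation vector about the tool's x, y, z in degrees. A call has 1 to 12 rows; each row shifts and turns the commanded pose from where the row before left it, along the tool's axes as they then stand; what a row does not reach is not made up. A row lasts 1/10 s, in which the tool goes at most 50 mm and 8.59 degrees, less where a joint would pass 70% of its speed; a pose out of reach is approached as far as the arm can. A call is refused whole if a number of a shift passes 50 or a number of a turn 8.59, either way. A call with a gripper value outside its range is refused whole. The fingers move at their own pace and stop on an object; FORCE is the grip in N (left out, the last holds). Time passes only in rows, so rows that do not move let the fingers close. It gives the time, the measured TCP pose, the force, the opening and the grip force at its end, in the units of the state.
- bot.sense(): the state, without advancing time (a new reading comes with each control period).
- imaging.capture(name): name is "side" or "top" or "wrist"; returns the picture (400x640x3 uint8, blue, green, red); there is no depth.
- imaging.get_calibration(name): a dict with "fx", "fy", "cx", "cy" (pixels), "k1" (the pictures are not rectified: a ray, as slopes to the right and down, at radius r is drawn at 1 + k1 r^2 times it, then the intrinsics apply), "view" (4x4, takes a point from world to camera coordinates); the wrist camera has in their place "hand_eye" (4x4, takes a point from camera to tool coordinates, whose origin is the TCP and whose axes are the flange's). Camera axes: x right, y up, looking along -z (the intrinsics and any distortion apply to the point x, -y, -z); pixel columns grow to the right and rows downward; lengths in m; the calibration is good to about 2 mm. A picture is of the moment at which its call begins: read the wrist's pose just before it. get_calibration takes no time and is no camera call.
- bot.sign_off(): hands the job in; it is judged then, once.
The state is a dict: "time": time; "joint_pos": joint angles; "dq": joint speeds; "effort": joint torques, N m; "ee_pos": TCP position; "ee_rot": TCP orientation; "force": force on the tool from outside, world axes, zero at the start; "moment": the same for the moment, N m; "width": opening from 0.0 (shut) to 1.0 (fully open); "finger_force": force on a finger pad.
Only numpy, scipy, OpenCV 4.12 (cv2) and the standard library are available. Lean on these libraries where they do the work, as an engineer would, in place of code of your own. Each camera call takes 0.05 s, during which the arm holds its last target. There are 200 camera calls.

## Task

A red tin is standing in the way of the empty bay of the small drawer cabinet: first push it across the bench, flat on the bench all the way and never lifted or tipped, until it stands wholly on the green circle. Then put the loose blue drawer into the empty bay, back end first, and slide it fully home so that its front is flush with the two closed drawers. Leave the glue bottle and the model tower standing where they are.

Things in the scene. Friction and masses are not known exactly. Their poses are not given: they have to be found in the camera images.
- cabinet: Wooden cabinet fixed to the bench, 132 (x) x 226 (y) x 55 mm high, clear plastic top; origin at the centre of its underside, +x from open front to back. Three bays at y = -72, 0, +72 mm, open at the front (x = -66 mm), each 62 mm wide, 48 high, 126 deep, floor 3 mm up (front 20 mm ramped from the bench); 10 mm partitions with rounded noses. Two hold closed grey drawers.
- empty_bay: The empty bay, with a flat yellow liner on its floor, seen through the clear top. Origin on the bay floor (3 mm above the bench), where the loose drawer's origin lies when fully home; +x points into the bay, y across it. The bay's mouth is at x = -60 mm in this frame. Which of the three bays is empty changes.
- drawer_a: Closed grey drawer, same shape as the loose blue one, fixed in its bay; same origin as the blue drawer's. Its front panel and pull stick out 8 and 18 mm from the cabinet's front.
- drawer_b: The other closed grey drawer, likewise.
- drawer: Loose blue drawer, open on top, 200 g. Origin under the centre of its box: 120 (x) x 59 (y) x 44 mm high, walls 4 mm. +x points to its back end, which enters the bay first. In front (x -60 to -68 mm) a panel 68 wide, 50 high stops against the cabinet when home; on it a black pull 34 wide, x -68 to -78, z 38 to 48 mm. Starts flat on the bench, to one side, front roughly to the robot.
- tin: Red round closed tin with a steel lid, 100 mm in diameter, 39 mm high, about 0.5 kg; too wide to grip. Origin at the centre of its underside. Starts on the bench in front of the empty bay, its centre about 105 mm from the cabinet's front.
- green_circle: Green disc 160 mm in diameter, flush with the bench (it makes no step), the tin's parking spot; origin at its centre. On the other side of the bench from the loose drawer.
- glue_bottle: White glue bottle with a red cap and blue label, 60 mm in diameter, 160 mm high, standing to one side of the cabinet; origin at the centre of its underside. Bystander.
- model_tower: White plaster model of a round tower with a terracotta cone roof, 84 mm across its foot, 180 mm high, standing on the other side of the cabinet; origin at the centre of its underside. Bystander.
There are look-alikes about, which are no part of the job. What is shaped like the tin but orange or purple is not meant.

How it is judged:
By the outcome, as a careful person would: the job done as asked, in the order asked, and still so for the second after the job is handed in, with the robot touching nothing.
It also fails if it takes over 72 s, if anything falls off the work surface, if the arm or the gripper's body presses on something with over 40 N, if the wrist force passes 120 N, or if a joint passes its speed limit or range.

## Working session

There is one attempt and no reset: what is moved stays moved. The work goes in short steps, Python scripts to look and compute and a shell command to move; the robot and the scene stay as the last step left them, time stands still between calls to the robot, and variables do not carry over. Pictures are saved under pics/ and viewed, at most 11 in all, crops included, and the job is handed in when it is done.

```bash
ls; mkdir -p pics; cat > h.py <<'E'
import numpy as np,cv2
from station import bot,imaging
from scipy.spatial.transform import Rotation as R
def rot(q): return R.from_quat([q[1],q[2],q[3],q[0]]).as_matrix()
def campose(name,st=None):
    c=imaging.get_calibration(name)
    if 'view' in c: T=np.linalg.inv(np.array(c['view']))
    else:
        W=np.eye(4);W[:3,:3]=rot(st['ee_rot']);W[:3,3]=st['ee_pos'];T=W@np.array(c['hand_eye'])
    return c,T
def cast(name,uv,z,st=None):
    c,T=campose(name,st);uv=np.atleast_2d(np.array(uv,float))
    K=np.array([[c['fx'],0,c['cx']],[0,c['fy'],c['cy']],[0,0,1.]])
    p=cv2.undistortPoints(uv.reshape(-1,1,2),K,np.array([c['k1'],0,0,0.])).reshape(-1,2)
    d=np.c_[p[:,0],-p[:,1],-np.ones(len(p))]@T[:3,:3].T;o=T[:3,3]
    return o+d*((z-o[2])/d[:,2])[:,None]
E
python3 - <<'E'
from h import *
for n in ['top','side']:
    cv2.imwrite(f'pics/{n}0.png',imaging.capture(n)); c,T=campose(n);print(n,{k:v for k,v in c.items() if k!='view'},T.round(3))
s=bot.sense();print(s); print(imaging.get_calibration('wrist'))
E
```

```text
pics
top {'fx': 518.0642374178675, 'fy': 518.0642374178675, 'cx': 322.03366840960314, 'cy': 201.38337221186129, 'k1': -0.16927176903685423} [[-0.009  0.996 -0.084  0.442]
 [-1.    -0.009  0.005  0.019]
 [ 0.004  0.084  0.996  1.227]
 [ 0.     0.     0.     1.   ]]
side {'fx': 439.4249204539844, 'fy': 439.4249204539844, 'cx': 310.75642306177446, 'cy': 202.67721314736124, 'k1': -0.03053029911928406} [[-0.951  0.25  -0.181  0.309]
 [-0.308 -0.747  0.589  0.714]
 [ 0.012  0.616  0.787  0.986]
 [ 0.     0.     0.     1.   ]]
{'time': 0.1, 'joint_pos': array([ 1.07390064e+00,  1.58969495e-01,  1.59806697e+00, -1.14790666e-05,
        1.38621462e+00, -2.10108176e-01]), 'dq': array([ 2.72734484e-05, -1.37967307e-03, -3.02370077e-03, -1.05294261e-03,
       -1.24083844e-03,  8.57596208e-05]), 'effort': array([-1.61358635e-04, -3.86506820e+01, -3.22957850e+01,  7.03325006e-02,
        3.40301811e-02, -5.68245252e-05]), 'ee_pos': array([0.16241015, 0.55100964, 0.21374637]), 'ee_rot': array([-2.81769878e-04,  1.42901757e-01,  9.89736531e-01, -7.79894787e-04]), 'force': array([ 0.06410263, -0.37280652,  0.12641567]), 'moment': array([-0.010627  , -0.05105263, -0.00896742]), 'finger_force': 0.0, 'width': 0.9985614461498067}
{'fx': 302.75523754641284, 'fy': 302.75523754641284, 'cx': 323.6470042606725, 'cy': 198.86239037679113, 'k1': -0.05901878026483753, 'hand_eye': array([[ 1.30590607e-03,  9.57160629e-01,  2.89554529e-01,
         8.24073188e-02],
       [ 9.99998292e-01, -1.62862857e-03,  8.73601626e-04,
         6.62204044e-04],
       [ 1.30775386e-03,  2.89552894e-01, -9.57161121e-01,
        -1.71373825e-01],
       [ 0.00000000e+00,  0.00000000e+00,  0.00000000e+00,
         1.00000000e+00]])}
```

View pics/top0.png

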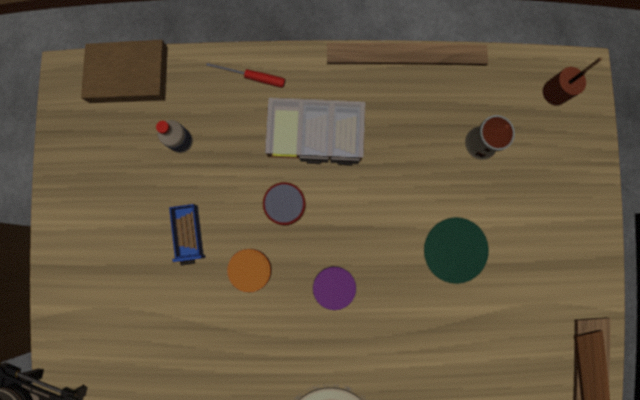

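View pics/side0.png

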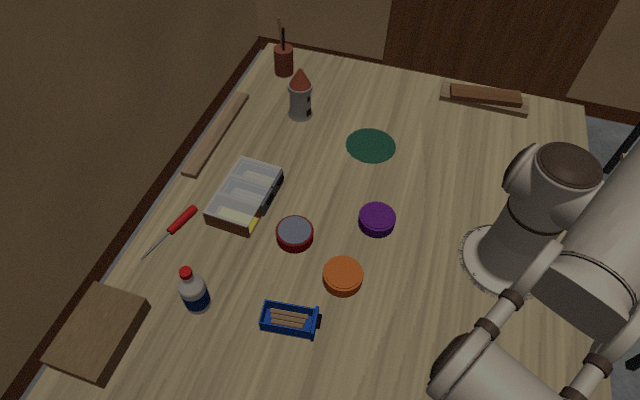

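The top view shows the red-rimmed tin with a steel lid at (284,204). The look-alikes are orange at (249,270) and purple at (335,288). The empty bay with its yellow liner is at (285,132), the blue drawer at (187,234), the green circle at (457,250), the glue bottle at (172,135) and the tower at (490,135). The red rim and steel lid fit the description, so the tin is the one at (284,204).

```bash
cat > m.py <<'E'
from h import *
im=cv2.imread('pics/top0.png');hsv=cv2.cvtColor(im,cv2.COLOR_BGR2HSV)
cv2.imwrite('pics/crop0.png',cv2.resize(im[80:320,130:390],None,fx=2.4,fy=2.4,interpolation=cv2.INTER_CUBIC))
def big(lo,hi,roi):
    m=cv2.inRange(hsv,np.array(lo),np.array(hi));k=np.zeros_like(m);x0,y0,x1,y1=roi;k[y0:y1,x0:x1]=m[y0:y1,x0:x1]
    cs=cv2.findContours(k,cv2.RETR_EXTERNAL,cv2.CHAIN_APPROX_NONE)[0];return max(cs,key=cv2.contourArea).reshape(-1,2)
def circ(n,lo,hi,roi,z):
    p=cast('top',big(lo,hi,roi),z)[:,:2].astype(np.float32)*1000;c,r=cv2.minEnclosingCircle(p);print(n,np.round(c,1),round(r,1))
circ('green',[60,80,30],[100,255,255],(400,200,520,300),0)
circ('purple',[125,80,30],[165,255,255],(290,250,380,320),.039)
circ('orange',[5,150,100],[18,255,255],(215,235,285,310),.039)
circ('tinlid',[90,20,60],[150,120,255],(255,175,315,232),.039)
def rect(n,lo,hi,roi,z):
    p=cast('top',big(lo,hi,roi),z)[:,:2].astype(np.float32)*1000;r=cv2.minAreaRect(p);print(n,np.round(r[0],1),np.round(r[1],1),round(r[2],2),cv2.boxPoints(r).round(0).tolist())
rect('liner',[22,40,100],[40,255,255],(262,95,305,165),.003)
rect('blue',[100,120,30],[130,255,255],(160,190,215,275),.044)
rect('cab',[0,0,95],[179,70,255],(255,90,375,168),.055)
print(cast('top',[(268,100),(365,102),(363,160),(267,157)],.055).round(3).tolist())
print('bottle/tower base',cast('top',[(178,143),(484,145)],0.0).round(3).tolist(),cast('top',[(163,127)],.16).round(3),cast('top',[(497,133)],.12).round(3))
E
python3 m.py
```

```text
green [ 426.2 -306.6] 77.1
purple [344.3 -12.4] 49.2
orange [386.1 182.7] 50.0
tinlid [539.9 102.2] 42.1
liner [711.7 100.6] [ 57.9 114.2] 87.1 [[653.0, 75.0], [767.0, 69.0], [770.0, 127.0], [656.0, 132.0]]
blue [471.6 332.5] [126.2  66.8] 7.52 [[405.0, 357.0], [413.0, 291.0], [538.0, 308.0], [530.0, 374.0]]
cab [714.5  27.9] [227.6 132.5] 86.83 [[642.0, -82.0], [774.0, -89.0], [787.0, 138.0], [655.0, 145.0]]
[[0.779, 0.137, 0.055], [0.772, -0.089, 0.055], [0.635, -0.081, 0.055], [0.644, 0.139, 0.055]]
bottle/tower base [[0.692, 0.363, 0.0], [0.681, -0.385, 0.0]] [[0.694 0.352 0.16 ]] [[ 0.685 -0.377  0.12 ]]
```

View pics/crop0.png

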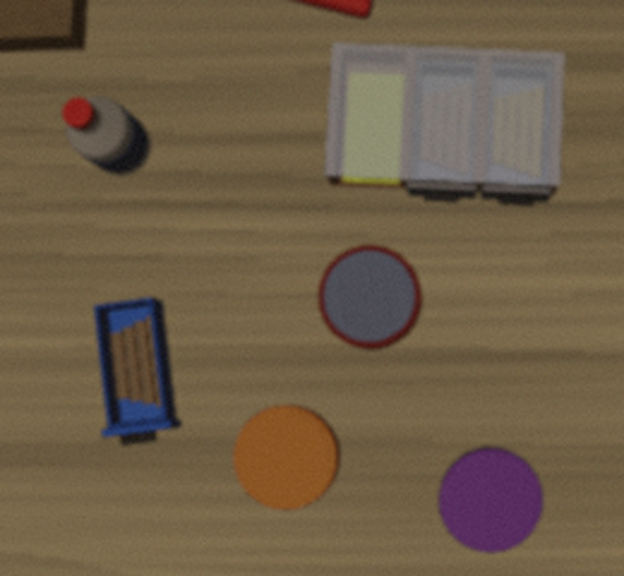

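The crop confirms the red-rimmed tin with the steel lid (crop 370,296) standing in front of the yellow-lined bay. I'll rotate the tool so the finger pair straddles the push direction.

```bash
python3 -m jog '[[60,[0,0,0],[0,0,8.1]],[60,[0,0,0],[0,0,8.1]],[60,[0,0,0],[0,0,8.1]],[60,[0,0,0],[0,0,8.1]],[60,[0,0,0],[0,0,8.1]],[60,[0,0,0],[0,0,8.1]],[60,[0,0,0],[0,0,8.1]],[60,[0,0,0],[0,0,8.1]],[60,[0,0,0],[0,0,8.1]],[60,[0,0,0],[0,0,8.1]],[60,[0,0,0],[0,0,8.1]]]'
cat > go.py <<'E'
import sys
from h import *
s=bot.sense();M=rot(s['ee_rot']);p=s['ee_pos']*1000
print('t',s['time'].__round__(2),'yaw',np.degrees(np.arctan2(M[1,0],M[0,0])).round(2),'tilt',M[:,2].round(3),'pos',p.round(1),'F',s['force'].round(1),'q',s['joint_pos'].round(2))
if len(sys.argv)>1: print('shift',(M.T@(np.array([float(a) for a in sys.argv[1:4]])-p)).round(1))
E
python3 go.py 560 174 120
```

```text
time: 1.2
ee_pos: [0.1625, 0.5512, 0.214]
ee_rot: [0.0, 0.798, 0.603, -0.001]
force: [0.1, -0.6, 0.6]
width: 0.651
finger_force: 0.0
t 1.2 yaw 74.13 tilt [-0.001 -0.001 -1.   ] pos [162.5 551.2 214. ] F [ 0.1 -0.6  0.6] q [1.07 0.16 1.6  0.   1.39 1.35]
shift [-254.   485.5   94.1]
```

```bash
python3 -m jog '[[60,[-23,44,0],[0,0,0]],[60,[-23,44,0],[0,0,0]],[60,[-23,44,0],[0,0,0]],[60,[-23,44,0],[0,0,0]],[60,[-23,44,0],[0,0,0]],[60,[-23,44,0],[0,0,0]],[60,[-23,44,10],[0,0,0]],[60,[-23,44,15],[0,0,0]],[60,[-23,44,15],[0,0,0]],[60,[-23,44,15],[0,0,0]],[60,[-23,44,15],[0,0,0]],[60,[0,0,15],[0,0,0]]]'
python3 go.py 560 174 12; python3 - <<'E'
from h import *
cv2.imwrite('pics/w1.png',imaging.capture('wrist'))
E
```

```text
time: 2.4
ee_pos: [0.559, 0.1792, 0.1311]
ee_rot: [0.001, 0.798, 0.603, 0.0]
force: [-0.6, 0.2, -0.2]
width: 0.652
finger_force: 0.0
t 2.4 yaw 74.15 tilt [ 0.002 -0.001 -1.   ] pos [559.  179.2 131.1] F [-0.6  0.2 -0.2] q [ 0.11  0.26  1.65 -0.    1.23  0.38]
shift [ -4.6   2.1 119.1]
```

View pics/w1.png

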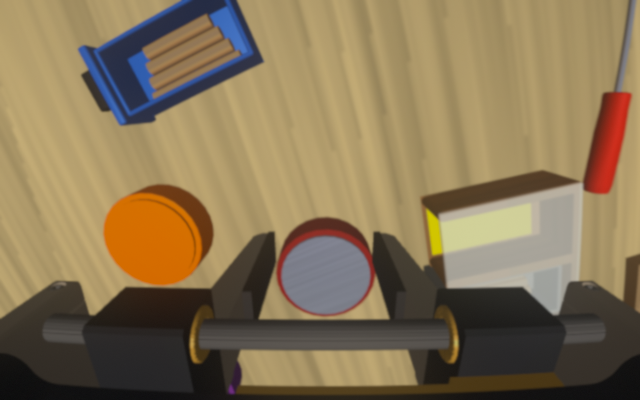

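The wrist view has the tin at (325,272), centred between the fingers, with nothing under the fingertips. I'll go down and push.

```bash
python3 -m jog '[[60,[0,0,40],[0,0,0]],[60,[0,0,40],[0,0,0]],[60,[0,0,28],[0,0,0]],[60,[0,0,10],[0,0,0]],[60,[0,0,0],[0,0,0]],[60,[-10,0,0],[0,0,0]],[60,[-10,0,0],[0,0,0]],[60,[-10,0,0],[0,0,0]],[60,[-10,0,0],[0,0,0]],[60,[-10,0,0],[0,0,0]],[60,[-10,0,0],[0,0,0]],[60,[-15,0,0],[0,0,0]]]'
python3 go.py 440 -258.5 12
```

```text
time: 3.65
ee_pos: [0.5366, 0.1114, 0.0152]
ee_rot: [0.0, 0.796, 0.605, 0.002]
force: [1.9, 6.4, 4.6]
width: 0.652
finger_force: 3.2
t 3.65 yaw 74.44 tilt [ 0.003  0.002 -1.   ] pos [536.6 111.4  15.2] F [1.9 6.4 4.6] q [-0.02  0.33  1.82  0.    0.99  0.25]
shift [-382.3    6.2    2.2]
```

```bash
python3 -m jog '[[60,[-15,0,0],[0,0,0]],[60,[-18,0,0],[0,0,0]],[60,[-18,0,0],[0,0,0]],[60,[-18,0,0],[0,0,0]],[60,[-18,0,0],[0,0,0]],[60,[-18,0,0],[0,0,0]],[60,[-18,0,0],[0,0,0]],[60,[-18,0,0],[0,0,0]],[60,[-18,0,0],[0,0,0]],[60,[-15,0,0],[0,0,0]],[60,[-12,0,0],[0,0,0]],[60,[-8,0,0],[0,0,0]]]'
python3 go.py 440 -258.5 12; python3 - <<'E'
from h import *
cv2.imwrite('pics/t2.png',cv2.resize(imaging.capture('top')[120:320,200:520],None,fx=2,fy=2))
E
```

```text
time: 4.85
ee_pos: [0.4836, -0.0761, 0.0147]
ee_rot: [-0.0, 0.797, 0.604, 0.001]
force: [2.0, 7.0, 6.5]
width: 0.65
finger_force: 4.1
t 4.85 yaw 74.37 tilt [ 0.001  0.002 -1.   ] pos [483.6 -76.1  14.7] F [2.  7.  6.5] q [-0.4   0.2   1.98  0.    0.95 -0.13]
shift [-187.4    7.1    2.4]
```

View pics/t2.png

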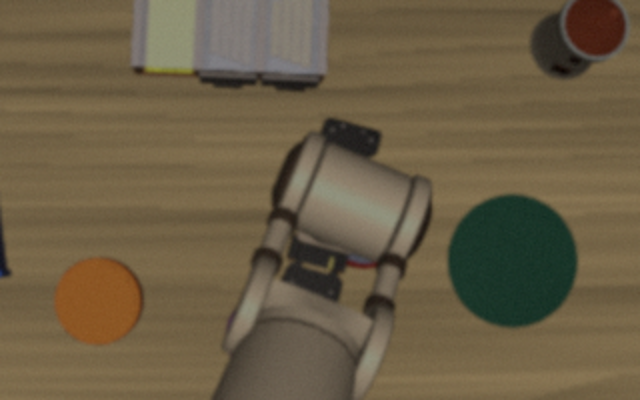

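The tin's red rim shows ahead of the hand at crop (360,263), on course for the green disc at crop (512,260). I'll carry on.

```bash
python3 -m jog '[[60,[-12,1,0],[0,0,0]],[60,[-18,1,0],[0,0,0]],[60,[-18,1,0],[0,0,0]],[60,[-18,1,0],[0,0,0]],[60,[-18,1,0],[0,0,0]],[60,[-18,1,0],[0,0,0]],[60,[-18,1,0],[0,0,0]],[60,[-18,0,0],[0,0,0]],[60,[-15,0,0],[0,0,0]],[60,[-12,0,0],[0,0,0]],[60,[-8,0,0],[0,0,0]],[60,[-5,0,0],[0,0,0]]]'
python3 go.py 440 -258.5 12; python3 - <<'E'
from h import *
cv2.imwrite('pics/w3.png',imaging.capture('wrist'))
E
```

```text
time: 6.1
ee_pos: [0.442, -0.2486, 0.0141]
ee_rot: [-0.001, 0.797, 0.605, 0.001]
force: [2.8, 7.6, 5.9]
width: 0.66
finger_force: 4.2
t 6.1 yaw 74.4 tilt [-0.001  0.003 -1.   ] pos [ 442.  -248.6   14.1] F [2.8 7.6 5.9] q [-0.75  0.25  1.93  0.    0.96 -0.48]
shift [-10.1   0.8   2.1]
```

View pics/w3.png

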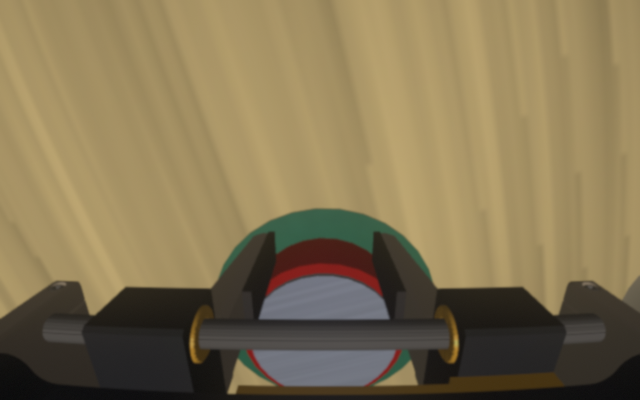

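The tin sits centred in the green disc's upper part, with green still visible behind it at row 208 and the tin's base at about row 240. I'll push the last 9 mm, back off, lift and check.

```bash
python3 -m jog '[[60,[-5,0,0],[0,0,0]],[60,[-4,0,0],[0,0,0]],[60,[0,0,0],[0,0,0]],[60,[10,0,0],[0,0,0]],[60,[20,0,0],[0,0,0]],[60,[20,0,-20],[0,0,0]],[60,[30,0,-40],[0,0,0]],[60,[30,0,-40],[0,0,0]],[60,[40,0,-30],[0,0,0]],[60,[48,0,-10],[0,0,0]],[60,[48,0,0],[0,0,0]],[60,[48,0,0],[0,0,0]]]'
cp m.py m2.py; cat > m2.py <<'E'
from h import *
im=imaging.capture('top');hsv=cv2.cvtColor(im,cv2.COLOR_BGR2HSV)
roi=np.zeros(im.shape[:2],np.uint8);roi[205:300,415:500]=255
def mk(lo,hi): return cv2.inRange(hsv,np.array(lo),np.array(hi))&roi
g=mk([60,80,30],[100,255,255]); r=mk([0,100,40],[10,255,255])|mk([170,100,40],[179,255,255])
for n,m,z in [('green',g,0),('tin rim',r,.039)]:
    p=cast('top',np.argwhere(m)[:,::-1],z)[:,:2].astype(np.float32)*1000;c,rr=cv2.minEnclosingCircle(p);print(n,np.round(c,1),round(rr,1),len(p))
E
python3 m2.py; python3 go.py 476 333 214
```

```text
time: 7.35
ee_pos: [0.5188, 0.0273, 0.1542]
ee_rot: [0.001, 0.796, 0.605, -0.0]
force: [0.3, -0.2, -0.5]
width: 0.651
finger_force: 0.0
green [ 426.2 -306.2] 77.1 1550
tin rim [ 425.  -303.2] 51.0 337
t 7.4 yaw 74.73 tilt [ 0.001  0.003 -1.   ] pos [519.4  33.8 153.9] F [-1.6  4.9 -0.3] q [-0.17  0.07  1.82  0.    1.25  0.1 ]
shift [ 277.4 -120.7  -59.1]
```

The tin stands within 3 mm of the circle centre and inside it. Next is the drawer's pull.

```bash
python3 -m jog '[[60,[0,0,0],[0,0,8.4]],[60,[0,0,0],[0,0,8.4]],[60,[0,0,0],[0,0,8.4]],[60,[0,0,0],[0,0,8.4]],[60,[0,0,0],[0,0,8.4]],[60,[0,0,0],[0,0,8.4]],[60,[0,0,0],[0,0,8.4]],[60,[0,0,0],[0,0,8.4]],[60,[0,0,0],[0,0,0]]]'
python3 go.py 392 322 130
```

```text
time: 8.3
ee_pos: [0.5181, 0.0253, 0.1533]
ee_rot: [0.0, 0.998, 0.063, -0.001]
force: [0.3, 0.0, -0.5]
width: 0.655
finger_force: 0.0
t 8.3 yaw 7.25 tilt [-0.001 -0.001 -1.   ] pos [518.1  25.3 153.3] F [ 0.3  0.  -0.5] q [-0.18  0.07  1.82 -0.    1.25  1.26]
shift [ -87.7 -310.3   23.3]
```

```bash
python3 -m jog '[[60,[-11,-38,0],[0,0,0]],[60,[-11,-39,0],[0,0,0]],[60,[-11,-39,0],[0,0,0]],[60,[-11,-39,0],[0,0,0]],[60,[-11,-39,0],[0,0,0]],[60,[-11,-39,8],[0,0,0]],[60,[-11,-39,8],[0,0,0]],[60,[-11,-38,8],[0,0,0]],[60,[0,0,0],[0,0,0]]]'
python3 go.py 392 322 24; python3 - <<'E'
from h import *
s=bot.sense();im=imaging.capture('wrist');cv2.imwrite('pics/w4.png',im)
hsv=cv2.cvtColor(im,cv2.COLOR_BGR2HSV)
b=cv2.inRange(hsv,np.array([100,120,30]),np.array([130,255,255]))
cs=cv2.findContours(b,cv2.RETR_EXTERNAL,cv2.CHAIN_APPROX_NONE)[0];c=max(cs,key=cv2.contourArea).reshape(-1,2)
r=cv2.minAreaRect(cast('wrist',c,.044,s)[:,:2].astype(np.float32)*1000);print(r,cv2.boxPoints(r).round(0).tolist())
E
```

```text
time: 9.2
ee_pos: [0.3892, 0.3243, 0.1283]
ee_rot: [0.0, 0.998, 0.068, -0.002]
force: [-0.5, -0.6, 0.6]
width: 0.649
finger_force: 0.0
t 9.2 yaw 7.78 tilt [-0.003 -0.001 -1.   ] pos [389.2 324.3 128.3] F [-0.5 -0.6  0.6] q [0.46 0.07 1.87 0.   1.2  1.89]
shift [  2.8   2.6 104.3]
((471.7682800292969, 333.13006591796875), (128.6507568359375, 66.74952697753906), 6.775365352630615) [[404.0, 359.0], [412.0, 292.0], [540.0, 308.0], [532.0, 374.0]]
```

View pics/w4.png

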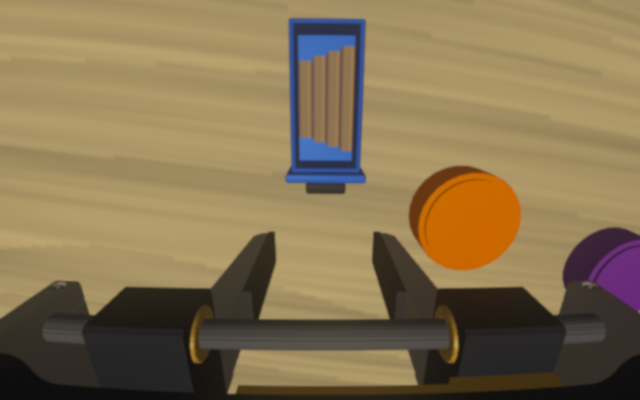

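The wrist view shows the drawer's panel at (326,176) and the black pull at (325,188), centred between the fingers, with the orange tin clear at (465,217). The measured rectangle agrees with the top view. I'll go down, move in, and grip the pull.

```bash
python3 -m jog '[[60,[0,2,40],[0,0,0]],[60,[0,0,40],[0,0,0]],[60,[0,0,20],[0,0,0]],[60,[0,0,5],[0,0,0]],[60,[7,0,0],[0,0,0]],[60,[0,0,0],[0,0,0]],[30,[0,0,0],[0,0,0]],[30,[0,0,0],[0,0,0]],[30,[0,0,0],[0,0,0]],[30,[0,0,0],[0,0,0]],[30,[0,0,0],[0,0,0]],[30,[0,0,0],[0,0,0]]]' 20
python3 go.py 490 106 24
```

```text
time: 10.45
ee_pos: [0.4, 0.3213, 0.0256]
ee_rot: [-0.0, 0.998, 0.063, 0.001]
force: [-1.3, 1.2, 5.2]
width: 0.362
finger_force: 20.0
t 10.45 yaw 7.28 tilt [ 0.001  0.001 -1.   ] pos [400.  321.3  25.6] F [-1.3  1.2  5.2] q [0.44 0.24 1.91 0.   0.99 1.88]
shift [ 62.  224.9   1.5]
```

```bash
python3 -m jog '[[30,[0,0,0],[0,0,0]],[30,[5,15,0],[0,0,1]],[30,[5,22,0],[0,0,1]],[30,[5,22,0],[0,0,1]],[30,[6,22,0],[0,0,1]],[30,[7,22,0],[0,0,1]],[30,[8,22,0],[0,0,1]],[30,[8,22,0],[0,0,1]],[30,[8,22,0],[0,0,1]],[30,[8,22,0],[0,0,1]],[30,[8,15,0],[0,0,1]],[30,[0,0,0],[0,0,0]]]' 55
python3 go.py 485.3 112.3 26; cat > m3.py <<'E'
from h import *
import sys
s=bot.sense();im=imaging.capture('wrist');cv2.imwrite(sys.argv[1],im)
hsv=cv2.cvtColor(im,cv2.COLOR_BGR2HSV)
for n,lo,hi,z in [('blue',[100,120,30],[130,255,255],.044),('liner',[22,90,80],[40,255,255],.003)]:
    b=cv2.inRange(hsv,np.array(lo),np.array(hi))
    c=max(cv2.findContours(b,cv2.RETR_EXTERNAL,cv2.CHAIN_APPROX_NONE)[0],key=cv2.contourArea).reshape(-1,2)
    r=cv2.minAreaRect(cast('wrist',c,z,s)[:,:2].astype(np.float32)*1000);print(n,np.round(r[0],1),np.round(r[1],1),round(r[2],1),cv2.boxPoints(r).round(0).tolist())
E
python3 m3.py pics/w5.png
```

```text
time: 11.65
ee_pos: [0.4791, 0.116, 0.0256]
ee_rot: [0.001, 1.0, -0.025, 0.001]
force: [1.1, -3.2, 4.3]
width: 0.354
finger_force: 54.9
t 11.65 yaw -2.85 tilt [ 0.002 -0.002 -1.   ] pos [479.1 116.   25.6] F [ 1.1 -3.2  4.3] q [-0.01  0.19  1.97 -0.    0.98  1.61]
shift [ 6.4  3.4 -0.4]
blue [548.3 113.1] [ 69.1 120.7] 87.1 [[486.0, 82.0], [607.0, 76.0], [610.0, 145.0], [490.0, 151.0]]
liner [377.1  58.3] [4.2 1.6] 2.2 [[375.0, 59.0], [375.0, 57.0], [379.0, 58.0], [379.0, 59.0]]
```

View pics/w5.png

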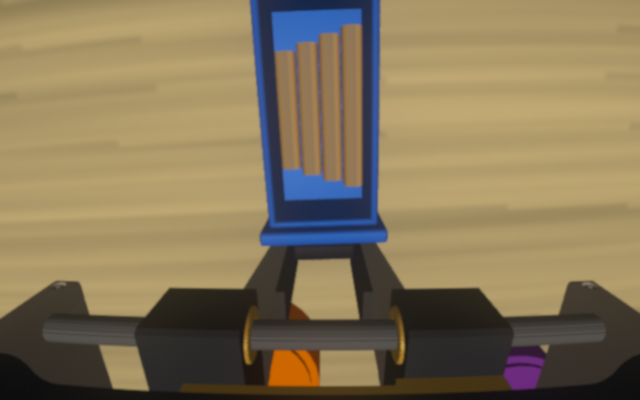

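The wrist view has the drawer in hand with its back end out of frame and its mid-line leaning slightly left (324 at the panel, 315 at the top). I'll measure its yaw from the two side rims and check the top view.

```bash
cat > m4.py <<'E'
from h import *
s=bot.sense();im=imaging.capture('wrist');hsv=cv2.cvtColor(im,cv2.COLOR_BGR2HSV)
b=cv2.inRange(hsv,np.array([100,110,25]),np.array([130,255,255]))
L=[];Rr=[]
for v in range(15,205,5):
    u=np.where(b[v,200:440])[0]+200
    if len(u)>10: L.append((u.min()-.5,v));Rr.append((u.max()+.5,v))
for n,e in (('L',L),('R',Rr)):
    p=cast('wrist',e,.044,s)[:,:2]*1000;k=np.polyfit(p[:,0],p[:,1],1)
    print(n,'yaw',np.degrees(np.arctan(k[0])).round(2),'y at TCP x+80',np.polyval(k,s['ee_pos'][0]*1000+80).round(1),'res',np.std(p[:,1]-np.polyval(k,p[:,0])).round(2))
t=imaging.capture('top');cv2.imwrite('pics/t6.png',cv2.resize(t[80:280,180:400],None,fx=2.8,fy=2.8))
E
python3 m4.py; python3 go.py
```

```text
L yaw -0.66 y at TCP x+80 144.7 res 0.14
R yaw -0.84 y at TCP x+80 86.8 res 0.14
t 11.8 yaw -2.71 tilt [ 0.002 -0.001 -1.   ] pos [478.4 117.6  25.5] F [ 2.2 -4.5  5.3] q [-0.    0.19  1.97 -0.    0.98  1.61]
```

View pics/t6.png

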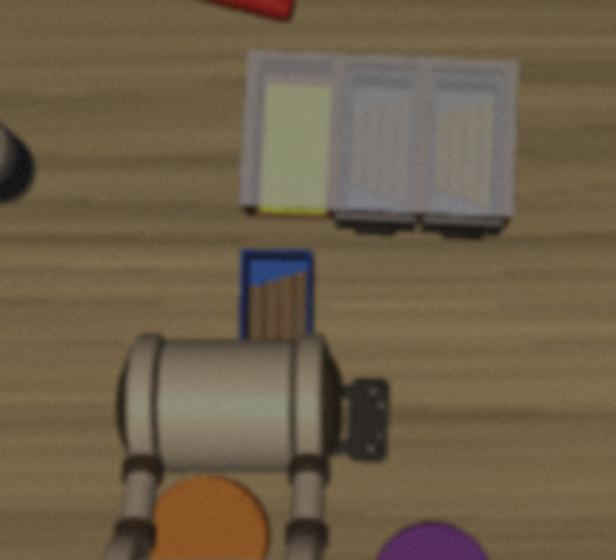

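The top view shows the drawer's back edge at crop (242–313, 250) squarely before the yellow bay (mouth at crop 248–330, row 212). It needs a small shift right and a few degrees of yaw.

```bash
cat > m5.py <<'E'
from h import *
t=imaging.capture('top');hsv=cv2.cvtColor(t,cv2.COLOR_BGR2HSV)
b=cv2.inRange(hsv,np.array([100,110,25]),np.array([130,255,255]));b[:, :240]=0;b[:,310:]=0;b[205:]=0
L=[];Rr=[]
v0=np.where(b.any(1))[0].min()
for v in range(v0+2,198):
    u=np.where(b[v])[0]
    if len(u)>3 and u.max()-u.min()>20: L.append((u.min()-.5,v));Rr.append((u.max()+.5,v))
a=cast('top',L,.044)[:,:2]*1000;c=cast('top',Rr,.044)[:,:2]*1000
k=np.polyfit(((a+c)/2)[:,0],((a+c)/2)[:,1],1)
xb=cast('top',[(280,v0-.5)],.044)[0,0]*1000
print('drawer back x',xb.round(1),'centre y there',np.polyval(k,xb).round(1),'yaw',np.degrees(np.arctan(k[0])).round(2),'w',(a-c)[:,1].mean().round(1))
yl=cv2.inRange(hsv,np.array([22,40,100]),np.array([40,255,255]));L=[];Rr=[]
for v in range(112,152):
    u=np.where(yl[v,262:306])[0]+262
    if len(u)>10: L.append((u.min()-.5,v));Rr.append((u.max()+.5,v))
a=cast('top',L,.003)[:,:2]*1000;c=cast('top',Rr,.003)[:,:2]*1000;m=(a+c)/2;k=np.polyfit(m[:,0],m[:,1],1)
print('bay centre y at 652',np.polyval(k,652).round(1),'at xb',np.polyval(k,xb).round(1),'yaw',np.degrees(np.arctan(k[0])).round(2),'w',(a-c)[:,1].mean().round(1))
E
python3 m5.py;python3 go.py
```

```text
drawer back x 616.7 centre y there 113.1 yaw -2.52 w 56.9
bay centre y at 652 103.4 at xb 105.3 yaw -3.11 w 55.2
t 11.85 yaw -2.69 tilt [ 0.002 -0.001 -1.   ] pos [478.3 117.8  25.5] F [ 0.7 -3.5  4.2] q [-0.    0.19  1.97 -0.    0.98  1.61]
```

```bash
python3 -m jog '[[30,[0,2,0],[0,0,1.3]],[30,[5,3,0],[0,0,0]],[30,[10,0,0],[0,0,0]],[30,[5,0,0],[0,0,0]],[30,[0,0,0],[0,0,0]]]'
python3 m5.py; python3 m4.py; python3 go.py
```

```text
time: 12.35
ee_pos: [0.4951, 0.113, 0.0255]
ee_rot: [-0.0, 0.999, -0.035, -0.003]
force: [-8.0, 1.1, 17.3]
width: 0.354
finger_force: 55.1
drawer back x 633.0 centre y there 107.3 yaw 0.99 w 57.5
bay centre y at 652 103.1 at xb 104.2 yaw -3.14 w 55.7
L yaw -1.53 y at TCP x+80 139.7 res 0.15
R yaw -1.71 y at TCP x+80 81.9 res 0.15
t 12.5 yaw -3.96 tilt [-0.004  0.001 -1.   ] pos [495.2 113.   25.5] F [-7.8  0.9 16.4] q [-0.01  0.23  1.92  0.    0.99  1.62]
```

```bash
python3 -m jog '[[30,[0,0,-1.5],[0,0,0]],[30,[0,1,0],[0,0,1.6]],[30,[0,0,0],[0,0,0]]]'
python3 m5.py; python3 m4.py; python3 go.py
```

```text
time: 12.8
ee_pos: [0.4958, 0.1112, 0.0256]
ee_rot: [-0.0, 0.999, -0.049, -0.001]
force: [-1.0, 0.2, -0.2]
width: 0.352
finger_force: 55.0
drawer back x 635.4 centre y there 101.1 yaw -1.61 w 55.7
bay centre y at 652 103.4 at xb 104.3 yaw -3.12 w 55.3
L yaw -3.16 y at TCP x+80 135.5 res 0.15
R yaw -3.13 y at TCP x+80 77.6 res 0.16
t 12.95 yaw -5.63 tilt [-0.001  0.    -1.   ] pos [496.2 110.6  25.7] F [-1.4  0.5 -1.5] q [-0.02  0.23  1.92  0.    0.99  1.65]
```

```bash
python3 -m jog '[[30,[0,-2,0],[0,0,0]],[30,[8,-0.4,0],[0,0,0]],[30,[8,-0.4,0],[0,0,0]],[30,[8,-0.3,-0.5],[0,0,0]],[30,[0,0,0],[0,0,0]]]' 30
python3 m5.py; python3 m4.py; python3 go.py
```

```text
time: 13.45
ee_pos: [0.5231, 0.111, 0.0273]
ee_rot: [-0.0, 0.999, -0.049, 0.001]
force: [0.3, 0.4, -1.3]
width: 0.363
finger_force: 30.0
drawer back x 654.1 centre y there 101.1 yaw -3.05 w 57.5
bay centre y at 652 103.0 at xb 102.9 yaw -2.91 w 55.4
L yaw -3.2 y at TCP x+80 135.7 res 0.17
R yaw -3.56 y at TCP x+80 77.2 res 0.16
t 13.6 yaw -5.64 tilt [ 0. -0. -1.] pos [521.4 111.2  26.9] F [-0.5  0.  -2. ] q [-0.02  0.28  1.86 -0.    1.    1.65]
```

```bash
python3 -m jog '[[30,[7,-0.5,-0.5],[0,0,0]],[30,[7,-0.4,-1],[0,0,0]],[30,[7,-0.3,-1],[0,0,0]],[30,[7,-0.3,0],[0,0,0]],[30,[0,0,0],[0,0,0]]]'
python3 go.py; python3 m4.py
```

```text
time: 14.1
ee_pos: [0.5507, 0.1098, 0.0297]
ee_rot: [-0.0, 0.999, -0.049, 0.001]
force: [0.1, -0.6, -1.2]
width: 0.36
finger_force: 30.0
t 14.1 yaw -5.64 tilt [ 0.002 -0.    -1.   ] pos [550.7 109.8  29.7] F [ 0.1 -0.6 -1.2] q [-0.02  0.34  1.77 -0.    1.02  1.65]
L yaw -3.26 y at TCP x+80 134.9 res 0.17
R yaw -3.11 y at TCP x+80 75.7 res 0.15
```

```bash
python3 -m jog '[[30,[8,-0.3,0],[0,0,0]],[30,[10,-0.4,0],[0,0,0]],[30,[10,-0.4,0],[0,0,0]],[30,[10,-0.4,0],[0,0,0]],[30,[10,-0.4,0],[0,0,0]],[30,[8,-0.3,0],[0,0,0]],[30,[0,0,0],[0,0,0]]]'
python3 go.py; python3 m4.py
```

```text
time: 14.9
ee_pos: [0.6067, 0.1065, 0.0296]
ee_rot: [-0.0, 0.999, -0.049, 0.001]
force: [1.0, 0.7, -2.4]
width: 0.358
finger_force: 30.0
t 14.9 yaw -5.65 tilt [ 0.002 -0.    -1.   ] pos [606.7 106.5  29.6] F [ 1.   0.7 -2.4] q [-0.02  0.46  1.61 -0.    1.07  1.65]
L yaw -70.65 y at TCP x+80 13.3 res 10.93
R yaw -2.7 y at TCP x+80 72.6 res 0.0
```

Sliding freely; now the last 26 mm or so, in small steps until it stops.

```bash
python3 -m jog '[[30,[7,-0.3,0],[0,0,0]],[30,[6,-0.3,0],[0,0,0]],[30,[4,-0.2,0],[0,0,0]],[30,[3,-0.1,0],[0,0,0]],[30,[2,0,0],[0,0,0]],[30,[0,0,0],[0,0,0]]]'
python3 go.py
python3 -m jog '[[30,[2,0,0],[0,0,0]],[30,[0,0,0],[0,0,0]]]'; python3 go.py
```

```text
time: 15.6
ee_pos: [0.6275, 0.1054, 0.0294]
ee_rot: [-0.0, 0.999, -0.049, 0.0]
force: [1.0, -0.6, -1.7]
width: 0.361
finger_force: 30.0
t 15.6 yaw -5.63 tilt [ 0.001 -0.    -1.   ] pos [627.5 105.4  29.4] F [ 1.  -0.6 -1.7] q [-0.02  0.51  1.55  0.    1.09  1.65]
time: 15.8
ee_pos: [0.6292, 0.1052, 0.0294]
ee_rot: [-0.0, 0.999, -0.049, 0.0]
force: [-0.5, 0.1, -0.8]
width: 0.36
finger_force: 30.0
t 15.8 yaw -5.63 tilt [ 0. -0. -1.] pos [629.2 105.2  29.4] F [-0.5  0.1 -0.8] q [-0.02  0.51  1.54  0.    1.09  1.65]
```

```bash
for i in 1; do python3 -m jog '[[30,[2,-0.1,0],[0,0,0]],[30,[2,-0.1,0],[0,0,0]],[30,[0,0,0],[0,0,0]]]' >/dev/null; python3 go.py; done
python3 -m jog '[[30,[2,-0.1,0],[0,0,0]],[30,[2,-0.1,0],[0,0,0]],[30,[0,0,0],[0,0,0]]]' >/dev/null; python3 go.py; python3 - <<'E'
from h import *
cv2.imwrite('pics/w7.png',imaging.capture('wrist'))
E
```

```text
t 16.1 yaw -5.61 tilt [-0.004 -0.    -1.   ] pos [631.7 105.1  28.8] F [-5.  -0.   0.4] q [-0.02  0.52  1.53 -0.    1.1   1.65]
t 16.4 yaw -5.58 tilt [-0.013 -0.    -1.   ] pos [631.8 105.2  28.2] F [-17.4  -0.5   9.4] q [-0.02  0.53  1.52 -0.    1.11  1.65]
```

View pics/w7.png

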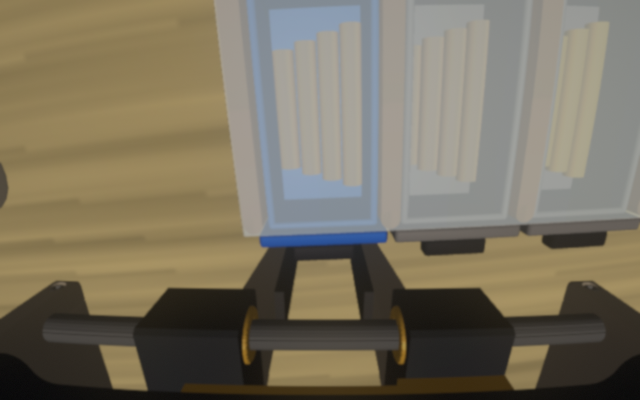

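It's home: the blue panel (row 240 at u=323) lines up with the grey panels (235 at 455, 229 at 580), and the force rose to 17 N at the stop. I'll relax, release and back off.

```bash
python3 -m jog '[[30,[-3.5,0,0],[0,0,0]],[60,[0,0,0],[0,0,0]],[60,[0,0,0],[0,0,0]],[60,[0,0,0],[0,0,0]],[60,[0,0,0],[0,0,0]],[60,[-10,0,0],[0,0,0]],[60,[-20,0,0],[0,0,0]],[60,[-20,0,-10],[0,0,0]],[60,[-20,0,-40],[0,0,0]],[60,[-40,0,-40],[0,0,0]],[60,[-40,0,-30],[0,0,0]],[60,[-40,0,0],[0,0,0]]]'
python3 go.py; python3 m2.py; python3 - <<'E'
from h import *
t=imaging.capture('top');cv2.imwrite('pics/t8.png',np.vstack([cv2.resize(t[85:185,230:400],None,fx=3.5,fy=3.5)[:, :590],cv2.resize(t[100:300,140:530],(590,240))]))
E
```

```text
time: 17.65
ee_pos: [0.4528, 0.1235, 0.1505]
ee_rot: [-0.001, 0.999, -0.049, 0.006]
force: [0.0, -0.3, 0.1]
width: 0.648
finger_force: 0.0
t 17.65 yaw -5.65 tilt [ 0.013  0.    -1.   ] pos [452.8 123.5 150.5] F [ 0.  -0.3  0.1] q [ 0.01 -0.07  1.97  0.    1.23  1.68]
green [ 426.1 -306.4] 77.2 1550
tin rim [ 426.4 -303. ] 51.0 334
```

View pics/t8.png

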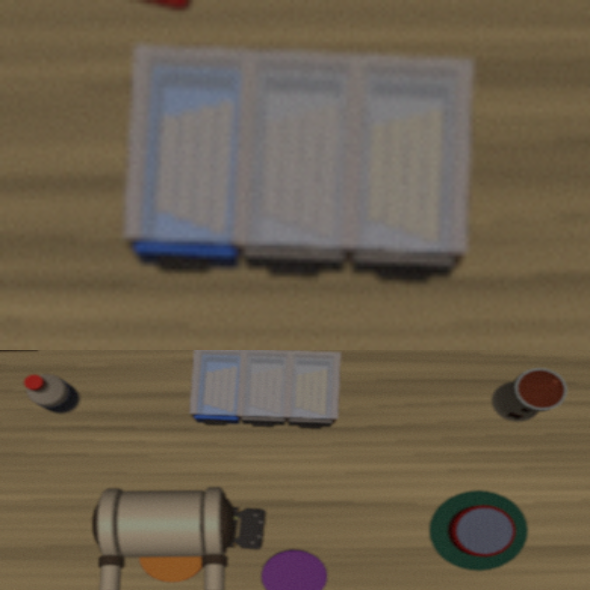

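The blue panel (crop row 260) is in line with the grey ones (264, 268), following the cabinet's slant. The tin is inside the green disc, and the bottle and tower are standing where they were.

```bash
python3 -c "
from station import bot
print(bot.sign_off())"
```

```text
the job is handed in; nothing more can be done
None
```

I pushed the tin onto the green circle, about 3 mm off centre by the top camera, slid the blue drawer home flush with the two grey ones, left the bottle and tower alone, and handed the job in at about 18 s.

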